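Pack two wedge-shaped caddies head to tail

ROBOT

A 6-joint arm with a two-finger parallel gripper is mounted at the origin on the work surface. World frame = base frame: x ahead of the robot, y to its left, z up, the work surface at z = 0. Lengths are in m, angles in rad, forces in N, time in s.
With the tool pointing down it reaches from about 0.3 to 0.85 m from the base axis. Payload 5.4 kg.
Tool frame: the origin (TCP) lies at the very end of the fingers, on their centre line; the grasp point (between the pads) lies 19 mm behind it; z points along the fingers, y is the line along which they close (so a half turn about z gives the same grasp; the last joint's range is limited). The gripper opens to 85 mm and grips with 20 to 120 N. Pads are 22 mm wide; open, the fingers measure 114 mm over their backs; the gripper's body (76 mm by 85 mm) begins 54 mm behind the grasp point. The pads swing forward as they close: fully open they stand 13 mm farther back than shut.
Start: joints at [1.132, 0.158, 1.597, -0, 1.386, -0.21], TCP at [0.13, 0.56, 0.202] pointing down, gripper open.
Joint ranges: [-2.91, 2.91], [-0.94, 2.29], [0.18, 2.7], [-1.29, 4.43], [0.17, 2.64], [-3, 3]. Speed limits (rad/s): [2.57, 2.57, 3.14, 3.14, 3.14, 3.14].

INTERFACE

Orientations are given as a unit quaternion [w, x, y, z].
In Python, from cell import ctrl gives the robot as it stands.
- The arm moves only by the tool carry_out, never from a script. Its argument "commands" is a list of rows, each an object of numbers: "tx", "ty", "tz": the shift along the tool's x, y, z in m; "rx", "ry", "rz": the turn, a rotation vector about the tool's x, y, z in degrees; "claw": the gripper command: -1 is shut, 1 is fully open, values between are in proportion. In form: [{"tx": .., "ty": .., "tz": .., "rx": .., "ry": .., "rz": .., "claw": ..}, ...]. A call has 1 to 20 rows; each row is the pose to reach, as a shift and turn from the pose commanded when the call began, along the tool's axes at that moment; what a row does not reach only later rows make up. A row lasts 1/8 s, in which the tool goes at most 62.5 mm and 10.7 degrees, less where a joint would pass 70% of its speed; a pose out of reach is approached as far as the arm can. A call with a gripper value outside its range is refused whole. The fingers move at their own pace and stop on an object; the grip force is fixed at half the most. Time passes only in rows, so rows that repeat a pose let the fingers close. It gives the time, the measured TCP pose, the force, the opening and the grip force at its end, in the units of the state.
- ctrl.get_state(): the state, without advancing time (a new reading comes with each control period).
- ctrl.capture(name): name is "scene" or "top" or "wrist"; returns a dict with "pixels" (384x512x3 uint8, red, green, blue), "fovy" (degrees; the focal length in pixels is half the picture's height over the tangent of half this angle, whatever the lens; pixels are square), "cx", "cy" (the principal point, pixels), "T" (4x4, takes a point from camera to world coordinates). Camera axes: x right, y down, z forward; pixel columns grow to the right and rows downward; lengths in m; the calibration is good to about 2 mm. The wrist camera is an equidistant fisheye: a pixel r from the principal point sees the ray r / f radians off the axis. A picture is of the moment at which its call begins. There is no depth.
- ctrl.finish_job(): hands the job in; it is judged then, once.
Trained networks look in the newest picture that a camera, given by its name, has taken for a name from the list of things; names that differ only in an ending like _2 or _b are one class to them, and where a whole thing is asked for, a point or a joint stands for the part that bears it (a point fixed in the world has none). Each returns a list of dicts, best first, with "confidence" (0 to 1); they miss things now and then, are a little off and sometimes report something else, mostly with a low value. They report only what shows in the picture. A call takes as long as a camera call. They do not tell look-alikes from the thing itself.
- ctrl.search_frame(query, camera): "extent" ([left, top, right, bottom] as shares, 0 to 1, of the picture: columns of its width, rows of its height, round what is visible of it).
- ctrl.tip_of(query, camera): "at" ([column, row] as shares, 0 to 1, of the picture: columns of its width, rows of its height: a listed point, or the origin of a listed thing).
The state is a dict: "t": time; "joints": joint angles; "qd": joint speeds; "effort": joint torques, N m; "tool_pos": TCP position; "orientation": TCP orientation; "ft_force": force on the tool from outside, world axes, zero at the start; "ft_torque": the same for the moment, N m; "opening": finger opening in m; "gripper_force": force on a finger pad.
Only numpy, scipy, OpenCV 4.12 (cv2) and the standard library are available. Lean on these libraries where they do the work, as an engineer would, in place of code of your own. Each camera call takes 0.05 s, during which the arm holds its last target. There are 200 camera calls.

TASK

Tidy the coffee corner: pack the two wedge-shaped teak caddies into the dark wooden tray so that together they fill it. Lay them head to tail, the wide end of one beside the narrow end of the other, with their sloping sides facing each other and their straight sides along the tray's two long walls, both standing upright and flat on the tray's floor.

Things in the scene. Friction and masses are not known exactly. Their poses are not given: they have to be found in the camera images.
- caddy_a_mid (a point): Wedge-shaped lidded teak caddy, 130 mm long (x), box 45 mm high, 0.17 kg; on the lid a fixed dark wooden fin to grip, 50 long (x), 12 thick (y), 30 tall. Point: mid-length, under the fin's middle, 37.5 above the underside; lid top at z +7.5, fin top +37.5. +x: wide end (76 wide; narrow end 32; ends at x +-65). Straight side: y -27, along x. Sloping side: y +49 at the wide end to +5 at the narrow.
- caddy_b_mid (a point): Second wedge-shaped teak caddy, identical to the first in shape, size, fin, point and axes (x to its wide end, z up, straight side on -y, sloping side on +y). The similar teak box with a fin that is 54 mm wide all along is not part of the job.
- tray: Dark wooden open tray fixed to the counter: outside 172 x 151 mm, inside 156 (its x) by 135 (its y), floor 6 thick, walls 8 thick, rim 22 above the counter. Origin: centre of the underside, z up; long walls run along x. When packed with even gaps the caddies' points lie 31.5 mm either side of its x axis, so the fins stand 63 mm apart: open the fingers only part way there.
Not all that is in view belongs to the job. What is shaped like the part that bears caddy_a_mid but pink or purple is not meant.

How it is judged:
By the outcome, as a careful person would: the job done as asked, in the order asked, and still so for the second after the job is handed in, with the robot touching nothing.
It also fails if it takes over 54 s, if anything falls off the work surface, if the arm or the gripper's body presses on something with over 40 N, if the wrist force passes 120 N, or if a joint passes its speed limit or range.

## Working session

There is one attempt and no reset: what is moved stays moved. The work goes in short steps, Python scripts to look and compute and a tool call to move; the robot and the scene stay as the last step left them, time stands still between calls to the robot, and variables do not carry over. Pictures are saved under pics/ and viewed, at most 10 in all, crops included, and the job is handed in when it is done.

Besides the shell and the picture viewer there is one more tool, called after "Emit:" by a JSON object that holds its "name" and its "arguments". carry_out: Moves the arm, as the interface text tells. Its arguments: {"type":"object","properties":{"commands":{"type":"array"}},"required":["commands"]}

```bash
mkdir -p pics
python3 - <<'E'
from cell import ctrl
import cv2,numpy as np
s=ctrl.get_state();print(s['t'],s['tool_pos'],s['orientation'],s['opening'])
ims=[]
for c in("top","scene"):
    d=ctrl.capture(c);print(c,d['fovy'],d['cx'],d['cy'],np.round(d['T'],3).tolist())
    cv2.imwrite(f'pics/{c}0.png',d['pixels'][:,:,::-1])
    for q in("caddy_a_mid","tray"):
        print(q,[(np.round(np.array(r['at'])*[512,384],1).tolist(),round(r['confidence'],2)) for r in ctrl.tip_of(q,c)])
E
```

```text
0.0 [0.13014208 0.55938635 0.2007808 ] [-2.99659746e-04  1.14138247e-01  9.93464400e-01 -9.26058226e-04] 0.08506345011621413
top 55.408068099239586 254.59669855621217 197.39590033057016 [[-0.009, -0.991, 0.131, 0.372], [-1.0, 0.012, 0.018, -0.009], [-0.019, -0.131, -0.991, 0.892], [0.0, 0.0, 0.0, 1.0]]
caddy_a_mid [([391.0, 186.7], 0.96), ([174.8, 258.6], 0.81), ([352.0, 285.4], 0.66)]
tray [([257.8, 198.2], 0.72)]
scene 43.79183794287143 258.3954565533269 196.11486281849022 [[0.193, 0.575, -0.795, 1.235], [0.981, -0.1, 0.166, -0.145], [0.016, -0.812, -0.583, 0.606], [0.0, 0.0, 0.0, 1.0]]
caddy_a_mid [([320.9, 158.6], 0.84), ([88.7, 229.1], 0.69), ([144.1, 160.3], 0.59)]
tray [([247.8, 221.6], 0.92)]
```

View pics/top0.png

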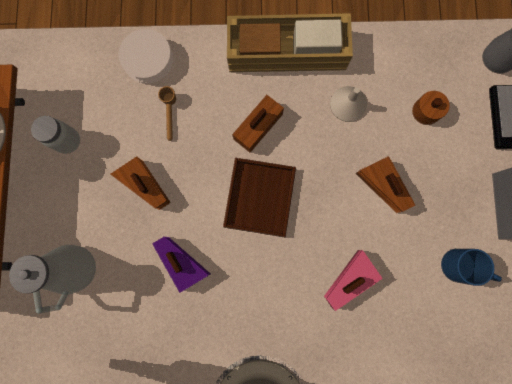

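View pics/scene0.png

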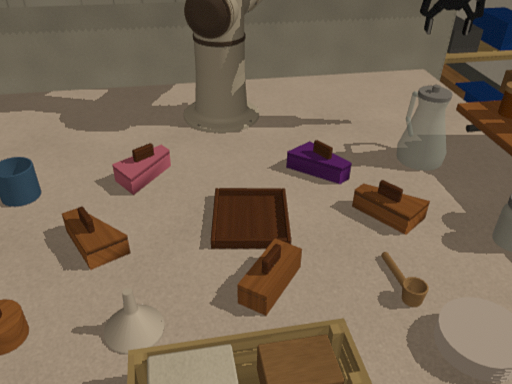

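The top view shows teak wedges near pixels (140,183) and (388,186), and the tray at (260,198). The straight 54 mm box at (258,124) is the decoy, and the pink and purple wedges aren't meant. The scene view agrees. Next I fit the poses by silhouette.

```bash
cat > h.py <<'E'
import cv2,numpy as np
from scipy.optimize import minimize
S=4
def proj(d,P):
    T=d['T'];p=(np.asarray(P)-T[:3,3])@T[:3,:3];f=192/np.tan(np.radians(d['fovy']/2))
    if d['name']=='wrist':
        r=np.hypot(p[:,0],p[:,1]);k=f*np.arctan2(r,p[:,2])/np.maximum(r,1e-9)
    else:k=f/p[:,2]
    return np.c_[d['cx']+k*p[:,0],d['cy']+k*p[:,1]]
def prism(poly,z0,z1):return np.array([[x,y,z] for z in(z0,z1) for x,y in poly])/1000
box=lambda x0,x1,y0,y1:[(x0,y0),(x1,y0),(x1,y1),(x0,y1)]
W=[(65,-27),(65,49),(-65,5),(-65,-27)]
# z measured from underside
CADDY=[prism(W,0,45),prism(box(-25,25,-6,6),45,75)]
TRAY=[prism(box(-86,86,-75.5,75.5),0,22)]
def place(P,p,z=0):
    c,s=np.cos(p[2]),np.sin(p[2]);return P@np.array([[c,s,0],[-s,c,0],[0,0,1]])+[p[0],p[1],z]
def sil(d,parts,p,z=0):
    m=np.zeros((384*S,512*S),np.uint8)
    for P in parts:
        q=proj(d,place(P,p,z));h=cv2.convexHull(q.astype(np.float32))
        cv2.fillPoly(m,[np.round(((h+.5)*S-.5)).astype(int)],1)
    return m
def masks(d,thr=95):
    hsv=cv2.cvtColor(cv2.resize(d['pixels'],None,fx=S,fy=S,interpolation=cv2.INTER_CUBIC),cv2.COLOR_RGB2HSV)
    return ((hsv[...,1]>thr)&((hsv[...,0]<22)|(hsv[...,0]>172))).astype(np.uint8)
def comp(m,uv):
    n,l=cv2.connectedComponents(m);k=l[int(uv[1]*S),int(uv[0]*S)];return (l==k).astype(np.uint8) if k else m*0
def fit(obs,parts,p0,z=0):
    # obs: list of (d,mask)
    def cost(p):
        c=0
        for d,m in obs:
            s=sil(d,parts,(p[0],p[1],p[2]),z);c+=1-(s&m).sum()/(s|m).sum()
        return c/len(obs)
    best=None
    for a in p0[2]:
        r=minimize(cost,[p0[0],p0[1],a],method='Nelder-Mead',options=dict(initial_simplex=np.array([p0[0],p0[1],a])+np.array([[0,0,0],[.01,0,0],[0,.01,0],[0,0,.3]]),xatol=2e-4,fatol=2e-4,maxiter=90))
        if best is None or r.fun<best.fun:best=r
    return best.x,best.fun
def ray(d,uv,z):
    f=192/np.tan(np.radians(d['fovy']/2));v=np.array([(uv[0]-d['cx']),(uv[1]-d['cy'])])
    if d['name']=='wrist':
        r=np.hypot(*v);t=r/f;v=np.r_[v/r*np.sin(t),np.cos(t)]
    else:v=np.r_[v/f,1]
    v=d['T'][:3,:3]@v;o=d['T'][:3,3];return (o+v*(z-o[2])/v[2])[:2]
def cap(ctrl,n):
    d=ctrl.capture(n);d['name']=n;d['T']=np.array(d['T']);return d
E
python3 - <<'E'
from cell import ctrl
from h import *
t=cap(ctrl,'top');s=cap(ctrl,'scene')
mt,ms=masks(t),masks(s)
A=np.arange(8)*np.pi/4
for n,ut,us in(("left",(150,195),(380,205)),("right",(380,185),(100,243))):
    x,y=ray(t,ut,.04);obs=[(t,comp(mt,ut)),(s,comp(ms,us))]
    print(n,x,y,[int(o[1].sum()/16) for o in obs])
    for o in(obs,obs[:1],obs[1:]):
        p,c=fit(o,CADDY,(x,y,A));print(np.round(p[:2],4),np.degrees(p[2]).round(1),round(c,3))
ut=(260,205);x,y=ray(t,ut,.01)
for o in([(t,comp(mt,ut)),(s,comp(ms,(250,225)))],[(t,comp(mt,ut))]):
    p,c=fit(o,TRAY,(x,y,[-.2,.2,1.37,1.77]));print('tray',np.round(p[:2],4),np.degrees(p[2]).round(1),round(c,3))
E
```

```text
left 0.4931168230653552 0.25453704309406316 [1465, 2495]
[0.5179 0.2739] 34.0 0.027
[0.5187 0.2748] 34.3 0.015
[0.5176 0.2735] 34.3 0.025
right 0.5102705365028894 -0.2876689897247869 [1674, 2449]
[ 0.5089 -0.3133] 24.8 0.022
[ 0.5094 -0.3128] 24.8 0.016
[ 0.5075 -0.314 ] 24.6 0.018
tray [ 0.4902 -0.0048] -10.0 0.198
tray [ 0.4897 -0.0044] -9.8 0.012
```

Emit:
{"name": "carry_out", "arguments": {"commands": [{"tz":-0.06,"claw":1},{"tz":-0.1,"claw":1},{"tx":-0.442,"ty":-0.19,"tz":-0.1,"rz":133,"claw":1},{"tx":-0.442,"ty":-0.19,"tz":-0.1,"rz":133,"claw":1},{"tx":-0.442,"ty":-0.19,"tz":-0.1,"rz":133,"claw":1},{"tx":-0.442,"ty":-0.19,"tz":-0.1,"rz":133,"claw":1},{"tx":-0.442,"ty":-0.19,"tz":-0.1,"rz":133,"claw":1},{"tx":-0.442,"ty":-0.19,"tz":-0.1,"rz":133,"claw":1},{"tx":-0.442,"ty":-0.19,"tz":-0.1,"rz":133,"claw":1},{"tx":-0.442,"ty":-0.19,"tz":-0.1,"rz":133,"claw":1},{"tx":-0.442,"ty":-0.19,"tz":-0.1,"rz":133,"claw":0},{"tx":-0.442,"ty":-0.19,"tz":-0.1,"rz":133,"claw":0},{"tx":-0.442,"ty":-0.19,"tz":-0.05,"rz":133,"claw":0},{"tx":-0.442,"ty":-0.19,"tz":0,"rz":133,"claw":0},{"tx":-0.442,"ty":-0.19,"tz":0,"rz":133,"claw":0},{"tx":-0.442,"ty":-0.19,"tz":0,"rz":133,"claw":0},{"tx":-0.442,"ty":-0.19,"tz":0,"rz":133,"claw":0},{"tx":-0.442,"ty":-0.19,"tz":0,"rz":133,"claw":0}]}}

```text
$.commands[0]: bad value
```

Emit:
{"name": "carry_out", "arguments": {"commands": [{"tx":0,"ty":0,"tz":-0.06,"rx":0,"ry":0,"rz":0,"claw":1},{"tx":0,"ty":0,"tz":-0.1,"rx":0,"ry":0,"rz":0,"claw":1},{"tx":-0.442,"ty":-0.19,"tz":-0.1,"rx":0,"ry":0,"rz":133,"claw":1},{"tx":-0.442,"ty":-0.19,"tz":-0.1,"rx":0,"ry":0,"rz":133,"claw":1},{"tx":-0.442,"ty":-0.19,"tz":-0.1,"rx":0,"ry":0,"rz":133,"claw":1},{"tx":-0.442,"ty":-0.19,"tz":-0.1,"rx":0,"ry":0,"rz":133,"claw":1},{"tx":-0.442,"ty":-0.19,"tz":-0.1,"rx":0,"ry":0,"rz":133,"claw":1},{"tx":-0.442,"ty":-0.19,"tz":-0.1,"rx":0,"ry":0,"rz":133,"claw":1},{"tx":-0.442,"ty":-0.19,"tz":-0.1,"rx":0,"ry":0,"rz":133,"claw":1},{"tx":-0.442,"ty":-0.19,"tz":-0.1,"rx":0,"ry":0,"rz":133,"claw":0},{"tx":-0.442,"ty":-0.19,"tz":-0.1,"rx":0,"ry":0,"rz":133,"claw":0},{"tx":-0.442,"ty":-0.19,"tz":-0.1,"rx":0,"ry":0,"rz":133,"claw":0},{"tx":-0.442,"ty":-0.19,"tz":-0.05,"rx":0,"ry":0,"rz":133,"claw":0},{"tx":-0.442,"ty":-0.19,"tz":0,"rx":0,"ry":0,"rz":133,"claw":0},{"tx":-0.442,"ty":-0.19,"tz":0,"rx":0,"ry":0,"rz":133,"claw":0},{"tx":-0.442,"ty":-0.19,"tz":0,"rx":0,"ry":0,"rz":133,"claw":0},{"tx":-0.442,"ty":-0.19,"tz":0,"rx":0,"ry":0,"rz":133,"claw":0}]}}

```text
t: 2.52
tool_pos: [0.5185, 0.2749, 0.2029]
orientation: [0.0, 0.956, 0.292, 0.001]
ft_force: [-0.4, -0.8, -0.1]
opening: 0.0427
gripper_force: 0.0
```

```bash
cat >> h.py <<'E'
def state(ctrl):
    s=ctrl.get_state();w,x,y,z=s['orientation']
    R=cv2.Rodrigues(np.zeros(3))[0]
    from scipy.spatial.transform import Rotation as Q
    R=Q.from_quat([x,y,z,w]).as_matrix();print('t',round(s['t'],2),'tcp',np.round(s['tool_pos'],4),'psi',np.degrees(np.arctan2(R[1,0],R[0,0])).round(2),'tilt',np.degrees(np.arccos(-R[2,2])).round(2),'open',round(s['opening'],4),'J',np.round(s['joints'],2),'F',np.round(s['ft_force'],1))
    return np.array(s['tool_pos']),R
E
python3 - <<'E'
from cell import ctrl
from h import *
state(ctrl)
d=cap(ctrl,'wrist');m=masks(d)
im=d['pixels'][:,:,::-1].copy();p=(.5182,.2743,np.radians(34.1))
f=d['fovy'];print(f,np.round(d['T'],3).tolist())
for P in CADDY:
    h=cv2.convexHull(proj(d,place(P,p)).astype(np.float32));cv2.polylines(im,[np.round(h).astype(int)],True,(0,255,0),1)
cv2.imwrite('pics/w1.png',im)
uv=proj(d,place(np.array([[.04,.02,.045]]),p))[0]
c=comp(m,uv);print(uv,c.sum()/16);print(fit([(d,c)],CADDY,(p[0],p[1],[p[2]])))
E
```

```text
t 2.52 tcp [0.5185 0.2749 0.2029] psi 33.96 tilt 0.11 open 0.0427 J [ 0.28  0.19  1.56 -0.    1.39  1.26] F [-0.4 -0.8 -0.1]
65.70646984690485 [[0.559, -0.798, -0.225, 0.577], [-0.829, -0.538, -0.152, 0.313], [0.0, 0.272, -0.962, 0.376], [0.0, 0.0, 0.0, 1.0]]
[234.31736796 140.9883397 ] 5354.0
(array([0.51688565, 0.27363136, 0.59578713]), np.float64(0.00776963667920838))
```

View pics/w1.png

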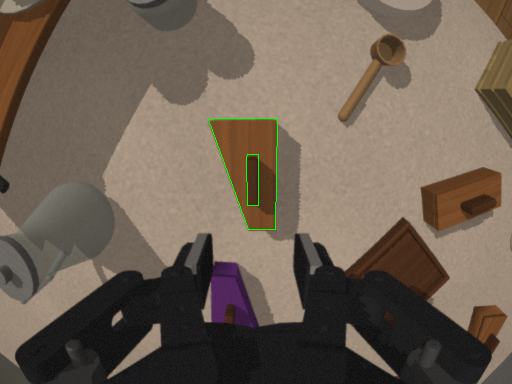

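The overlay sits exactly on the left teak wedge (wedge centre about (248,175)). The wrist fit agrees to 1–2 mm, so I'll descend and grip.

Emit:
{"name": "carry_out", "arguments": {"commands": [{"tx":-0.0015,"ty":0,"tz":0.06,"rx":0,"ry":0,"rz":0,"claw":0},{"tx":-0.0015,"ty":0,"tz":0.11,"rx":0,"ry":0,"rz":0,"claw":0},{"tx":-0.0015,"ty":0,"tz":0.14,"rx":0,"ry":0,"rz":0,"claw":0},{"tx":-0.0015,"ty":0,"tz":0.153,"rx":0,"ry":0,"rz":0,"claw":0},{"tx":-0.0015,"ty":0,"tz":0.153,"rx":0,"ry":0,"rz":0,"claw":0},{"tx":-0.0015,"ty":0,"tz":0.153,"rx":0,"ry":0,"rz":0,"claw":-1},{"tx":-0.0015,"ty":0,"tz":0.153,"rx":0,"ry":0,"rz":0,"claw":-1},{"tx":-0.0015,"ty":0,"tz":0.153,"rx":0,"ry":0,"rz":0,"claw":-1},{"tx":-0.0015,"ty":0,"tz":0.153,"rx":0,"ry":0,"rz":0,"claw":-1},{"tx":-0.0015,"ty":0,"tz":0.153,"rx":0,"ry":0,"rz":0,"claw":-1},{"tx":-0.0015,"ty":0,"tz":0.153,"rx":0,"ry":0,"rz":0,"claw":-1}]}}

```text
t: 3.95
tool_pos: [0.5165, 0.2738, 0.0487]
orientation: [-0.0, 0.957, 0.291, -0.0]
ft_force: [-0.2, -0.7, 0.4]
opening: -0.0003
gripper_force: 0.0
```

Run:
```python
from cell import ctrl
from h import *
state(ctrl)
a=cap(ctrl,'wrist');b=cap(ctrl,'scene')
im=np.hstack([a['pixels'][100:384,100:420],cv2.resize(b['pixels'][120:262,330:490],(320,284),interpolation=cv2.INTER_CUBIC)])
cv2.imwrite('pics/w2.png',im[:,:,::-1])
```

```text
t 3.95 tcp [0.5165 0.2738 0.0487] psi 33.89 tilt 0.01 open -0.0003 J [0.28 0.35 1.69 0.   1.1  1.26] F [-0.2 -0.7  0.4]
```

View pics/w2.png

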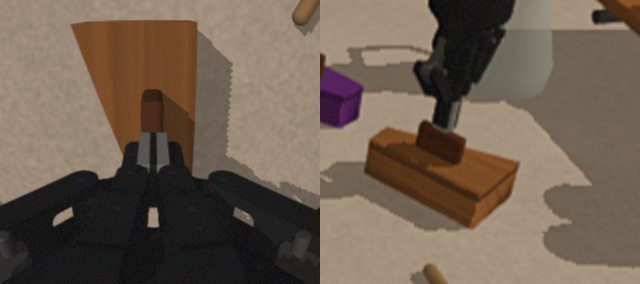

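Run:
```python
from cell import ctrl
from h import *
p=(.5173,.2738,np.radians(34.1))
P=np.vstack([[[.5165,.2738,.0487]],place(np.array([[x,0,z] for x in(-.025,.025) for z in(.045,.075)]),p)])
for n in('wrist','scene','top'):
    d=cap(ctrl,n);print(n,np.round(proj(d,P),1).tolist(),np.round(d['T'][:3,3],3))
    m=masks(d)
    if n!='top': 
        uv=proj(d,place(np.array([[.04,.02,.045]]),p))[0]
    if n=='top':cv2.imwrite('pics/t2.png',cv2.resize(d['pixels'][130:250,60:220],None,fx=4,fy=4,interpolation=cv2.INTER_CUBIC)[:,:,::-1])
```

```text
wrist [[251.5, 227.5], [252.4, 259.0], [252.3, 283.0], [252.1, 186.4], [252.0, 200.6]] [0.575 0.312 0.222]
scene [[388.7, 194.9], [378.0, 191.5], [380.4, 179.3], [399.3, 201.9], [402.2, 189.5]] [ 1.235 -0.145  0.606]
top [[141.0, 184.7], [147.2, 193.3], [143.1, 191.4], [135.9, 176.1], [131.5, 173.7]] [ 0.372 -0.009  0.892]
```

View pics/t2.png

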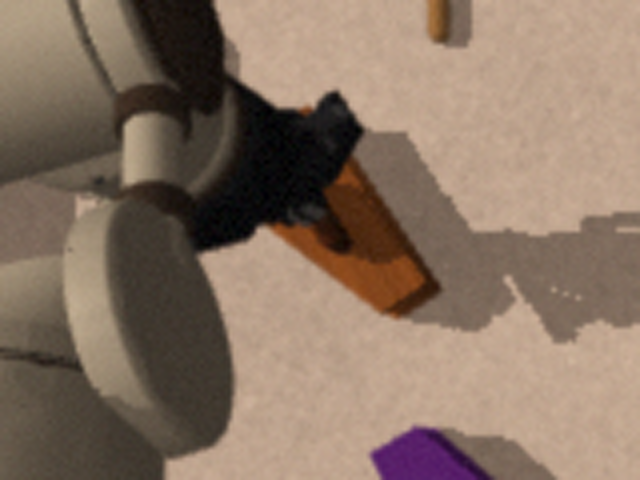

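Run:
```python
from cell import ctrl
from h import *
b=cap(ctrl,'scene');a=cap(ctrl,'wrist')
f=lambda d,y,x:cv2.resize(d['pixels'][y:y+66,x:x+66],(396,396),interpolation=cv2.INTER_CUBIC)
im=np.hstack([f(b,150,360),f(a,190,219)]);cv2.imwrite('pics/w3.png',cv2.convertScaleAbs(im[:,:,::-1],alpha=1.6))
# mm-calibration: rows for points at tool front edge (x+11) and heights
for z in(.049,.06,.075,.09):
    q=[[.5165+k*np.cos(.592),.2738+k*np.sin(.592),z] for k in(-.011,0,.011)]
    print(z,'scene',np.round(proj(b,q),1).tolist(),'wrist',np.round(proj(a,q),1).tolist())
```

```text
0.049 scene [[384.0, 192.5], [388.7, 194.8], [393.4, 197.1]] wrist [[251.6, 243.6], [251.5, 227.7], [251.5, 211.2]]
0.06 scene [[384.9, 188.1], [389.6, 190.3], [394.4, 192.6]] wrist [[251.5, 251.3], [251.5, 234.7], [251.4, 217.3]]
0.075 scene [[386.2, 181.9], [391.0, 184.1], [395.8, 186.4]] wrist [[251.4, 263.2], [251.3, 245.6], [251.3, 227.0]]
0.09 scene [[387.5, 175.6], [392.3, 177.9], [397.2, 180.1]] wrist [[251.2, 277.1], [251.2, 258.4], [251.1, 238.5]]
```

View pics/w3.png

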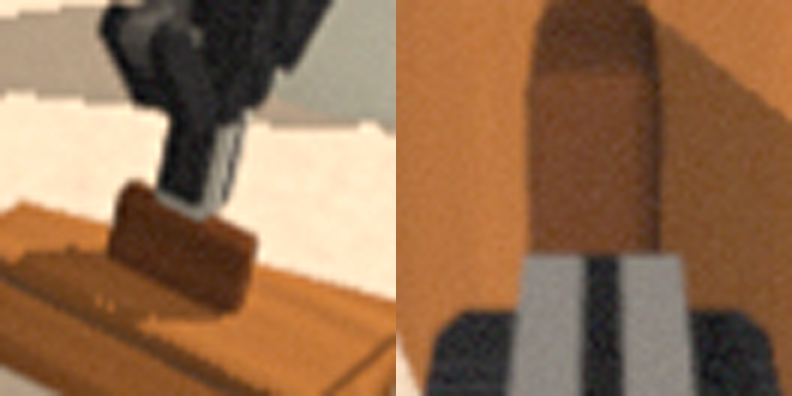

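The shut tips sit just above the fin top: scene pixel (395,186) and wrist row 232. So the real fingertips end about 28 mm above the reported TCP. I'll open, go 25 mm lower and close again.

Emit:
{"name": "carry_out", "arguments": {"commands": [{"tx":0,"ty":0,"tz":0,"rx":0,"ry":0,"rz":0,"claw":0},{"tx":0,"ty":0,"tz":0,"rx":0,"ry":0,"rz":0,"claw":0},{"tx":0,"ty":0,"tz":0,"rx":0,"ry":0,"rz":0,"claw":0},{"tx":0,"ty":0,"tz":0,"rx":0,"ry":0,"rz":0,"claw":0},{"tx":0,"ty":0,"tz":0.01,"rx":0,"ry":0,"rz":0,"claw":0},{"tx":0,"ty":0,"tz":0.02,"rx":0,"ry":0,"rz":0,"claw":0},{"tx":0,"ty":0,"tz":0.025,"rx":0,"ry":0,"rz":0,"claw":0},{"tx":0,"ty":0,"tz":0.025,"rx":0,"ry":0,"rz":0,"claw":-1},{"tx":0,"ty":0,"tz":0.025,"rx":0,"ry":0,"rz":0,"claw":-1},{"tx":0,"ty":0,"tz":0.025,"rx":0,"ry":0,"rz":0,"claw":-1},{"tx":0,"ty":0,"tz":0.025,"rx":0,"ry":0,"rz":0,"claw":-1},{"tx":0,"ty":0,"tz":0.025,"rx":0,"ry":0,"rz":0,"claw":-1}]}}

```text
t: 5.8
tool_pos: [0.5166, 0.2739, 0.0239]
orientation: [0.0, 0.957, 0.291, 0.0]
ft_force: [0.3, 0.1, -1.6]
opening: 0.0107
gripper_force: 63.0
```

Emit:
{"name": "carry_out", "arguments": {"commands": [{"tx":0,"ty":0,"tz":-0.03,"rx":0,"ry":0,"rz":0,"claw":-1},{"tx":0,"ty":0,"tz":-0.08,"rx":0,"ry":0,"rz":0,"claw":-1},{"tx":0,"ty":0,"tz":-0.1,"rx":0,"ry":0,"rz":0,"claw":-1},{"tx":-0.03,"ty":0.038,"tz":-0.1,"rx":0,"ry":0,"rz":-10,"claw":-1},{"tx":-0.06,"ty":0.075,"tz":-0.1,"rx":0,"ry":0,"rz":-20,"claw":-1},{"tx":-0.09,"ty":0.112,"tz":-0.1,"rx":0,"ry":0,"rz":-30,"claw":-1},{"tx":-0.12,"ty":0.15,"tz":-0.1,"rx":0,"ry":0,"rz":-40,"claw":-1},{"tx":-0.14,"ty":0.175,"tz":-0.1,"rx":0,"ry":0,"rz":-50,"claw":-1},{"tx":-0.155,"ty":0.194,"tz":-0.1,"rx":0,"ry":0,"rz":-60,"claw":-1},{"tx":-0.155,"ty":0.194,"tz":-0.1,"rx":0,"ry":0,"rz":-70,"claw":-1},{"tx":-0.155,"ty":0.194,"tz":-0.1,"rx":0,"ry":0,"rz":-80,"claw":-1},{"tx":-0.155,"ty":0.194,"tz":-0.1,"rx":0,"ry":0,"rz":-90,"claw":-1},{"tx":-0.155,"ty":0.194,"tz":-0.1,"rx":0,"ry":0,"rz":-100,"claw":-1},{"tx":-0.155,"ty":0.194,"tz":-0.1,"rx":0,"ry":0,"rz":-110,"claw":-1},{"tx":-0.155,"ty":0.194,"tz":-0.1,"rx":0,"ry":0,"rz":-120,"claw":-1},{"tx":-0.155,"ty":0.194,"tz":-0.1,"rx":0,"ry":0,"rz":-130,"claw":-1},{"tx":-0.155,"ty":0.194,"tz":-0.08,"rx":0,"ry":0,"rz":-136,"claw":-1},{"tx":-0.155,"ty":0.194,"tz":-0.06,"rx":0,"ry":0,"rz":-136,"claw":-1},{"tx":-0.155,"ty":0.194,"tz":-0.06,"rx":0,"ry":0,"rz":-136,"claw":-1},{"tx":-0.155,"ty":0.194,"tz":-0.06,"rx":0,"ry":0,"rz":-136,"claw":-1}]}}

```text
t: 8.3
tool_pos: [0.4966, 0.0263, 0.0845]
orientation: [0.001, 0.088, 0.996, -0.0]
ft_force: [-0.6, 0.8, -1.4]
opening: 0.011
gripper_force: 62.9
```

```bash
cat > ov.py <<'E'
import sys
from cell import ctrl
from h import *
def ov(name,caddies,tray,crops):
    ims=[]
    for n,(y,x,h,w,k) in crops.items():
        d=cap(ctrl,n);im=cv2.resize(d['pixels'],None,fx=k,fy=k,interpolation=cv2.INTER_CUBIC)[:,:,::-1].copy()
        L=[(P,c[:3],c[3],(0,255,0)) for c in caddies for P in CADDY]+[(prism(box(-78,78,-67.5,67.5),22,22),tray,0,(255,255,0)),(TRAY[0],tray,0,(255,0,255))]
        for P,p,z,col in L:
            q=cv2.convexHull(proj(d,place(P,p,z)).astype(np.float32));cv2.polylines(im,[np.round((q+.5)*k-.5).astype(int)],True,col,1)
        ims.append(im[y*k:(y+h)*k,x*k:(x+w)*k])
    cv2.imwrite(name,np.hstack(ims))
E
python3 - <<'E'
from ov import *
t,R=state(ctrl)
p=(t[0]-.0007,t[1],np.radians(170),.0606)
T=(.4899,-.0046,np.radians(-9.9))
ov('pics/o1.png',[p],T,dict(wrist=(50,60,280,400,1),scene=(130,170,140,200,2)))
E
```

```text
t 8.3 tcp [0.4966 0.0263 0.0845] psi 169.89 tilt 0.06 open 0.011 J [-0.19  0.08  1.92  0.    1.13 -1.58] F [-0.6  0.8 -1.4]
```

View pics/o1.png

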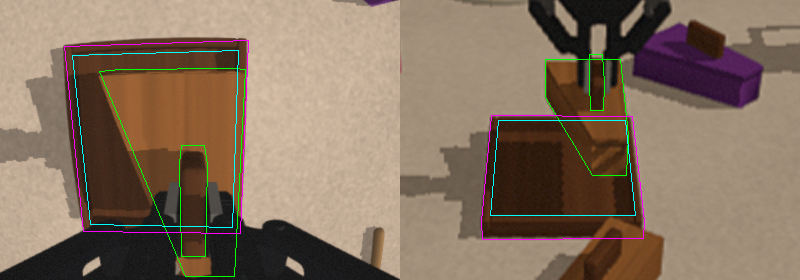

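The overlays match: the caddy edges in the wrist view and the narrow end in the scene view. Lowering and releasing.

Emit:
{"name": "carry_out", "arguments": {"commands": [{"tx":0.001,"ty":0,"tz":0.03,"rx":0,"ry":0,"rz":0,"claw":-1},{"tx":0.001,"ty":0,"tz":0.045,"rx":0,"ry":0,"rz":0,"claw":-1},{"tx":0.001,"ty":0,"tz":0.054,"rx":0,"ry":0,"rz":0,"claw":-1},{"tx":0.001,"ty":0,"tz":0.054,"rx":0,"ry":0,"rz":0,"claw":-1},{"tx":0.001,"ty":0,"tz":0.054,"rx":0,"ry":0,"rz":0,"claw":-1},{"tx":0.001,"ty":0,"tz":0.054,"rx":0,"ry":0,"rz":0,"claw":-0.2},{"tx":0.001,"ty":0,"tz":0.054,"rx":0,"ry":0,"rz":0,"claw":-0.2},{"tx":0.001,"ty":0,"tz":0.054,"rx":0,"ry":0,"rz":0,"claw":-0.2},{"tx":0.001,"ty":0,"tz":0.054,"rx":0,"ry":0,"rz":0,"claw":-0.2},{"tx":0.001,"ty":0,"tz":0.054,"rx":0,"ry":0,"rz":0,"claw":-0.2},{"tx":0.001,"ty":0,"tz":0.02,"rx":0,"ry":0,"rz":0,"claw":-0.2},{"tx":0.001,"ty":0,"tz":-0.03,"rx":0,"ry":0,"rz":0,"claw":-0.2},{"tx":0.001,"ty":0,"tz":-0.08,"rx":0,"ry":0,"rz":0,"claw":-0.2},{"tx":0.001,"ty":0,"tz":-0.115,"rx":0,"ry":0,"rz":0,"claw":-0.2},{"tx":0.001,"ty":0,"tz":-0.115,"rx":0,"ry":0,"rz":0,"claw":-0.2}]}}

```text
t: 10.28
tool_pos: [0.4973, 0.0262, 0.2023]
orientation: [0.004, 0.088, 0.996, -0.0]
ft_force: [0.3, -0.3, 0.4]
opening: 0.0346
gripper_force: 0.0
```

Emit:
{"name": "carry_out", "arguments": {"commands": [{"tx":-0.072,"ty":-0.3315,"tz":0,"rx":0,"ry":0,"rz":145,"claw":0},{"tx":-0.072,"ty":-0.3315,"tz":0,"rx":0,"ry":0,"rz":145,"claw":0},{"tx":-0.072,"ty":-0.3315,"tz":0,"rx":0,"ry":0,"rz":145,"claw":0},{"tx":-0.072,"ty":-0.3315,"tz":0,"rx":0,"ry":0,"rz":145,"claw":0},{"tx":-0.072,"ty":-0.3315,"tz":0,"rx":0,"ry":0,"rz":145,"claw":0},{"tx":-0.072,"ty":-0.3315,"tz":0,"rx":0,"ry":0,"rz":145,"claw":0},{"tx":-0.072,"ty":-0.3315,"tz":0,"rx":0,"ry":0,"rz":145,"claw":0},{"tx":-0.072,"ty":-0.3315,"tz":0,"rx":0,"ry":0,"rz":145,"claw":0},{"tx":-0.072,"ty":-0.3315,"tz":0,"rx":0,"ry":0,"rz":145,"claw":0},{"tx":-0.072,"ty":-0.3315,"tz":0,"rx":0,"ry":0,"rz":145,"claw":0},{"tx":-0.072,"ty":-0.3315,"tz":0,"rx":0,"ry":0,"rz":145,"claw":0},{"tx":-0.072,"ty":-0.3315,"tz":0,"rx":0,"ry":0,"rz":145,"claw":0},{"tx":-0.072,"ty":-0.3315,"tz":0,"rx":0,"ry":0,"rz":145,"claw":0},{"tx":-0.072,"ty":-0.3315,"tz":0,"rx":0,"ry":0,"rz":145,"claw":0},{"tx":-0.072,"ty":-0.3315,"tz":0,"rx":0,"ry":0,"rz":145,"claw":0},{"tx":-0.072,"ty":-0.3315,"tz":0,"rx":0,"ry":0,"rz":145,"claw":0},{"tx":-0.072,"ty":-0.3315,"tz":0,"rx":0,"ry":0,"rz":145,"claw":0}]}}

```text
t: 12.4
tool_pos: [0.5077, -0.3123, 0.1984]
orientation: [-0.0, 0.976, 0.216, -0.0]
ft_force: [-0.1, 0.5, 0.4]
opening: 0.0426
gripper_force: 0.0
```

Run:
```python
from ov import *
t,R=state(ctrl)
p=(.509,-.3131,np.radians(24.8))
d=cap(ctrl,'wrist');c=comp(masks(d),proj(d,place(np.array([[.04,.02,.045]]),p))[0]);print(c.sum()/16)
q,e=fit([(d,c)],CADDY,(p[0],p[1],[p[2]]));print('right',np.round(q,4),np.degrees(q[2]),e)
a=(np.array([(.5089+q[0])/2,(-.3132+q[1])/2,0])-t)@R;print('tool shift',a)
# placed caddy pose: fit from top & scene edges is contrast-limited; view
T=(.4899,-.0046,np.radians(-9.9))
ov('pics/o2.png',[(.4953,.0264,np.radians(170.1),.006)],T,dict(top=(140,205,120,110,3),scene=(150,190,120,120,3)))
```

```text
t 12.4 tcp [ 0.5077 -0.3123  0.1984] psi 24.94 tilt 0.03 open 0.0426 J [-0.75  0.22  1.54 -0.    1.39  0.38] F [-0.1  0.5  0.4]
5494.625
right [ 0.5074 -0.3137  0.4371] 25.044075441646996 0.007938758151403436
tool shift [-3.03947459e-05  1.32261859e-03  1.98426824e-01]
```

View pics/o2.png

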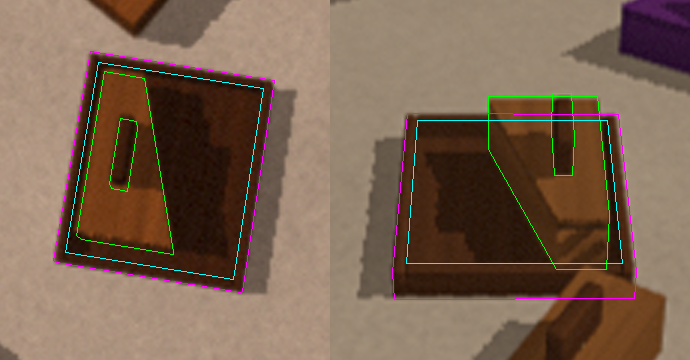

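The first caddy sits flat in the tray, on its predicted outline in both views. Now gripping the second.

Emit:
{"name": "carry_out", "arguments": {"commands": [{"tx":0,"ty":0.001,"tz":0.06,"rx":0,"ry":0,"rz":0,"claw":0},{"tx":0,"ty":0.001,"tz":0.11,"rx":0,"ry":0,"rz":0,"claw":0},{"tx":0,"ty":0.001,"tz":0.145,"rx":0,"ry":0,"rz":0,"claw":0},{"tx":0,"ty":0.001,"tz":0.165,"rx":0,"ry":0,"rz":0,"claw":0},{"tx":0,"ty":0.001,"tz":0.1745,"rx":0,"ry":0,"rz":0,"claw":0},{"tx":0,"ty":0.001,"tz":0.1745,"rx":0,"ry":0,"rz":0,"claw":0},{"tx":0,"ty":0.001,"tz":0.1745,"rx":0,"ry":0,"rz":0,"claw":-1},{"tx":0,"ty":0.001,"tz":0.1745,"rx":0,"ry":0,"rz":0,"claw":-1},{"tx":0,"ty":0.001,"tz":0.1745,"rx":0,"ry":0,"rz":0,"claw":-1},{"tx":0,"ty":0.001,"tz":0.1745,"rx":0,"ry":0,"rz":0,"claw":-1},{"tx":0,"ty":0.001,"tz":0.1745,"rx":0,"ry":0,"rz":0,"claw":-1},{"tx":0,"ty":0.001,"tz":0.1745,"rx":0,"ry":0,"rz":0,"claw":-1}]}}

```text
t: 14.05
tool_pos: [0.5089, -0.3139, 0.0256]
orientation: [0.001, 0.976, 0.216, 0.001]
ft_force: [-0.2, 1.7, 5.9]
opening: 0.0105
gripper_force: 64.2
```

Emit:
{"name": "carry_out", "arguments": {"commands": [{"tx":0,"ty":0,"tz":-0.03,"rx":0,"ry":0,"rz":0,"claw":-1},{"tx":0,"ty":0,"tz":-0.08,"rx":0,"ry":0,"rz":0,"claw":-1},{"tx":0,"ty":0,"tz":-0.1,"rx":0,"ry":0,"rz":0,"claw":-1},{"tx":0.012,"ty":-0.033,"tz":-0.1,"rx":0,"ry":0,"rz":5,"claw":-1},{"tx":0.024,"ty":-0.066,"tz":-0.1,"rx":0,"ry":0,"rz":12,"claw":-1},{"tx":0.036,"ty":-0.098,"tz":-0.1,"rx":0,"ry":0,"rz":20,"claw":-1},{"tx":0.048,"ty":-0.131,"tz":-0.1,"rx":0,"ry":0,"rz":28,"claw":-1},{"tx":0.06,"ty":-0.164,"tz":-0.1,"rx":0,"ry":0,"rz":34.8,"claw":-1},{"tx":0.072,"ty":-0.197,"tz":-0.1,"rx":0,"ry":0,"rz":34.8,"claw":-1},{"tx":0.084,"ty":-0.23,"tz":-0.1,"rx":0,"ry":0,"rz":34.8,"claw":-1},{"tx":0.092,"ty":-0.252,"tz":-0.1,"rx":0,"ry":0,"rz":34.8,"claw":-1},{"tx":0.096,"ty":-0.262,"tz":-0.1,"rx":0,"ry":0,"rz":34.8,"claw":-1},{"tx":0.096,"ty":-0.262,"tz":-0.09,"rx":0,"ry":0,"rz":34.8,"claw":-1},{"tx":0.096,"ty":-0.262,"tz":-0.09,"rx":0,"ry":0,"rz":34.8,"claw":-1},{"tx":0.096,"ty":-0.262,"tz":-0.09,"rx":0,"ry":0,"rz":34.8,"claw":-1},{"tx":0.096,"ty":-0.262,"tz":-0.09,"rx":0,"ry":0,"rz":34.8,"claw":-1}]}}

```text
t: 16.05
tool_pos: [0.4852, -0.0358, 0.1145]
orientation: [0.0, 0.996, -0.087, 0.0]
ft_force: [-0.1, 0.0, -1.0]
opening: 0.0105
gripper_force: 63.1
```

Run:
```python
from ov import *
t,R=state(ctrl)
T=(.4899,-.0046,np.radians(-9.9))
p=(t[0]-.0007,t[1],np.radians(-9.9),t[2]-.0245)
print('shift to target',(np.array([.4852,-.0356,.0305])-t)@R)
ov('pics/o3.png',[(.4953,.0264,np.radians(170.1),.006),p],T,dict(wrist=(50,60,280,400,1),scene=(110,170,140,200,2)))
```

```text
t 16.05 tcp [ 0.4852 -0.0358  0.1145] psi -9.96 tilt 0.02 open 0.0105 J [-0.32  0.02  1.93 -0.    1.2   1.42] F [-0.1  0.  -1. ]
shift to target [-0.00011571 -0.00024332  0.08395918]
```

View pics/o3.png

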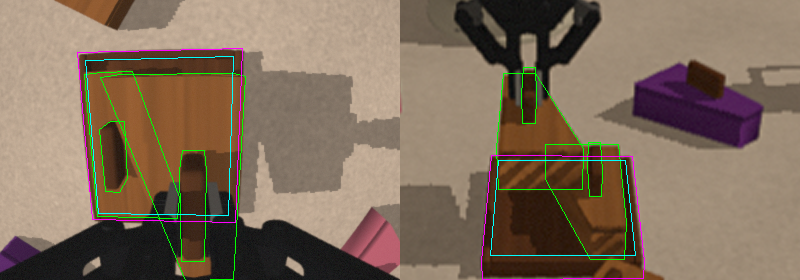

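The overlay matches again, with the second caddy over the free half. Lowering, then releasing with a part opening.

Emit:
{"name": "carry_out", "arguments": {"commands": [{"tx":0,"ty":0,"tz":0.03,"rx":0,"ry":0,"rz":0,"claw":-1},{"tx":0,"ty":0,"tz":0.055,"rx":0,"ry":0,"rz":0,"claw":-1},{"tx":0,"ty":0,"tz":0.072,"rx":0,"ry":0,"rz":0,"claw":-1},{"tx":0,"ty":0,"tz":0.084,"rx":0,"ry":0,"rz":0,"claw":-1},{"tx":0,"ty":0,"tz":0.084,"rx":0,"ry":0,"rz":0,"claw":-1},{"tx":0,"ty":0,"tz":0.084,"rx":0,"ry":0,"rz":0,"claw":-1},{"tx":0,"ty":0,"tz":0.084,"rx":0,"ry":0,"rz":0,"claw":-0.3},{"tx":0,"ty":0,"tz":0.084,"rx":0,"ry":0,"rz":0,"claw":-0.3},{"tx":0,"ty":0,"tz":0.084,"rx":0,"ry":0,"rz":0,"claw":-0.3},{"tx":0,"ty":0,"tz":0.084,"rx":0,"ry":0,"rz":0,"claw":-0.3},{"tx":0,"ty":0,"tz":0.06,"rx":0,"ry":0,"rz":0,"claw":-0.3},{"tx":0,"ty":0,"tz":0.02,"rx":0,"ry":0,"rz":0,"claw":-0.3},{"tx":0,"ty":0,"tz":-0.04,"rx":0,"ry":0,"rz":0,"claw":-0.3},{"tx":0,"ty":0,"tz":-0.1,"rx":0,"ry":0,"rz":0,"claw":-0.3},{"tx":-0.06,"ty":0.06,"tz":-0.12,"rx":0,"ry":0,"rz":0,"claw":-0.3},{"tx":-0.06,"ty":0.12,"tz":-0.12,"rx":0,"ry":0,"rz":0,"claw":-0.3},{"tx":-0.06,"ty":0.18,"tz":-0.12,"rx":0,"ry":0,"rz":0,"claw":-0.3},{"tx":-0.06,"ty":0.2,"tz":-0.12,"rx":0,"ry":0,"rz":0,"claw":-0.3},{"tx":-0.06,"ty":0.2,"tz":-0.12,"rx":0,"ry":0,"rz":0,"claw":-0.3},{"tx":-0.06,"ty":0.2,"tz":-0.12,"rx":0,"ry":0,"rz":0,"claw":-0.3}]}}

```text
t: 18.65
tool_pos: [0.3915, -0.2214, 0.2341]
orientation: [-0.0, 0.996, -0.086, -0.0]
ft_force: [-0.8, 0.7, -0.5]
opening: 0.0302
gripper_force: 0.0
```

Run:
```python
from ov import *
state(ctrl)
T=(.4899,-.0046,np.radians(-9.9))
ov('pics/o4.png',[(.4953,.0264,np.radians(170.1),.006),(.4845,-.0356,np.radians(-9.9),.006)],T,dict(top=(140,205,120,110,3),scene=(150,190,120,120,3)))
```

```text
t 18.65 tcp [ 0.3915 -0.2214  0.2341] psi -9.91 tilt 0.04 open 0.0302 J [-0.78 -0.2   1.89  0.    1.46  0.96] F [-0.8  0.7 -0.5]
```

View pics/o4.png

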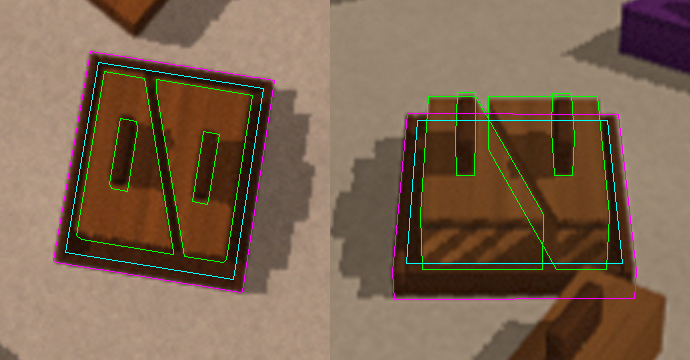

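Both caddies lie head to tail in the tray, flat and on their target outlines. The arm is clear.

```bash
python3 -c "
from cell import ctrl
print(ctrl.finish_job())"
```

```text
the job is handed in; nothing more can be done
None
```

Both teak caddies are packed head to tail in the tray, flat with their straight sides along the long walls, and the job was handed in at about 19 s with the arm clear; no verdict was returned.

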